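# Shake a sugar lump out of the slotted sugar box into the wide coffee cup

### The job

Shake the sugar lump out of the small wooden sugar box into the wide coffee cup on its saucer: hold the box over the cup and tip and shake it until the lump drops through the slot in its underside. Then stand the box back on the table, slot side down, let go of it, and leave the cup and the tall mug standing where they are.

Things in the scene. Friction and masses are not known exactly. Their poses are not given: they have to be found in the camera images.
- sugarbox: Closed dark-wood box 100 (x) x 48 (y) x 52 mm, 0.2 kg, clear top, walls 4 mm, standing slot side down, yaw within 30 deg. Its -x end is a bright steel plate; next to it the 4 mm floor has a through slot across the full inner width: x -46 to -18 mm, 40 mm in y. Origin: centre of underside, z up. Grip across the 48 mm width at mid-length, 30 mm up, about 40 N.
- lump: White sugar lump 16 x 26 (its y) x 16 mm, 11 g, in the box, on its floor at the end away from the slot. Stays put in calm level moves, slides if tilted over 17 deg. Tilted 28 deg, steel end down, it slides to the slot and drops, flying some 20 mm towards the box's other end; if it hangs skew in the slot, shake and rock the box back level. Origin: centre.
- cup: Wide white coffee cup on a saucer: 116 mm across, 62 mm high, straight 4 mm wall, inner floor 5 mm up. Origin: centre of its underside, 8 mm above the table on the 156 mm wide saucer; z up. Handle on its +y side, reaching 95 mm from the axis.
- mug: The wrong cup: tall narrow white mug without saucer, 76 mm across, 105 mm high, handle on its +y side, reaching 75 mm from the axis. Origin: centre of its underside, z up. A steel sugar pot, a small steel jug and a square wooden tea caddy (110 to 120 mm high) stand on the far part of the table (unlisted).
Not all that is in view belongs to the job. What is shaped like the mug but blue, green or yellow is not meant.

How it is judged:
By the outcome, as a careful person would: the job done as asked, in the order asked, and still so for the second after the job is handed in, with the robot touching nothing.
It also fails if it takes over 58 s, if anything falls off the work surface, if the arm or the gripper's body presses on something with over 40 N, if the wrist force passes 120 N, or if a joint passes its speed limit or range.

### The arm

A 7-joint arm with a two-finger parallel gripper is mounted at the origin on the work surface. World frame = base frame: x ahead of the robot, y to its left, z up, the work surface at z = 0. Lengths are in m, angles in rad, forces in N, time in s.
With the tool pointing down it reaches from about 0.425 to 0.875 m from the base axis. Payload 4.7 kg.
Tool frame: the origin (TCP) lies at the very end of the fingers, on their centre line; the grasp point (between the pads) lies 19 mm behind it; z points along the fingers, y is the line along which they close (so a half turn about z gives the same grasp; the last joint's range is limited). The gripper opens to 87 mm and grips with 3 to 60 N. Pads are 19 mm wide; open, the fingers measure 117 mm over their backs; the gripper's body (75 mm by 190 mm) begins 51 mm behind the grasp point.
Start: joints at [-1.099, 0.321, -0.07, 1.45, 0.023, 1.371, -0.057], TCP at [0.287, 0.583, 0.191] pointing down, gripper open.
Joint ranges: [-2.86, 2.86], [-0.3, 2.09], [-1.38, 1.24], [0.06, 2.45], [-1.56, 4.7], [0.09, 2.05], [-2.69, 2.69]. Speed limits (rad/s): [2.57, 2.57, 3.14, 3.14, 3.14, 3.14, 3.14].

### API

Orientations are given as a rotation vector (axis times angle).
In Python, from bench import ctrl gives the robot as it stands.
- The arm moves only by the shell command python3 -m jog 'ROWS' [FORCE]. ROWS is JSON, a list that holds one entry, the list of rows, each a list of 7 numbers: the shift along the tool's x, y, z in mm, then the turn, a rotation vector about the tool's x, y, z in degrees, then the finger opening in mm, from 0 to 87. A call has 1 to 10 rows; each row is the pose to reach, as a shift and turn from the pose commanded when the call began, along the tool's axes at that moment; what a row does not reach only later rows make up. A row lasts 1/10 s, in which the tool goes at most 50 mm and 8.59 degrees, less where a joint would pass 70% of its speed; a pose out of reach is approached as far as the arm can. A call with a gripper value outside its range is refused whole. The fingers move at their own pace and stop on an object; FORCE is the grip in N (left out, the last holds). Time passes only in rows, so rows that repeat a pose let the fingers close. It gives the time, the measured TCP pose, the force, the opening and the grip force at its end, in the units of the state.
- ctrl.get_state(): the state, without advancing time (a new reading comes with each control period).
- ctrl.get_image(name): name is "side" or "top"; returns a dict with "image" (480x640x3 uint8, red, green, blue), "depth" (480x640 float32, m along the optical axis (not along the pixel's ray), 0 where there is no reading), "fov_y" (degrees; the focal length in pixels is half the picture's height over the tangent of half this angle, whatever the lens; pixels are square), "cx", "cy" (the principal point, pixels), "rvec" (rotation vector, rad) and "tvec" (3), from world to camera coordinates, as OpenCV has them. Camera axes: x right, y down, z forward; pixel columns grow to the right and rows downward; lengths in m; the calibration is good to about 2 mm. A picture is of the moment at which its call begins.
- ctrl.close_job(): hands the job in; it is judged then, once.
The state is a dict: "time": time; "joint_positions": joint angles; "qd": joint speeds; "joint_torque": joint torques, N m; "position": TCP position; "tool_rot": TCP orientation; "ft_force": force on the tool from outside, world axes, zero at the start; "torque": the same for the moment, N m; "grip_width": opening from 0.0 (shut) to 1.0 (fully open); "grip_force": force on a finger pad.
Only numpy, scipy, OpenCV 4.12 (cv2) and the standard library are available. Lean on these libraries where they do the work, as an engineer would, in place of code of your own. Each camera call takes 0.05 s, during which the arm holds its last target. There are 200 camera calls.

## Working session

There is one attempt and no reset: what is moved stays moved. The work goes in short steps, Python scripts to look and compute and a shell command to move; the robot and the scene stay as the last step left them, time stands still between calls to the robot, and variables do not carry over. Pictures are saved under pics/ and viewed, at most 10 in all, crops included, and the job is handed in when it is done.

```bash
mkdir -p pics; ls; python3 - <<'E'
from bench import ctrl
import cv2,pickle
for n in("top","side"):
    d=ctrl.get_image(n);pickle.dump(d,open(f'pics/{n}0.pkl','wb'));cv2.imwrite(f'pics/{n}0.png',d['image'][:,:,::-1]);print(n,d['fov_y'],d['cx'],d['cy'],d['rvec'],d['tvec'])
print(ctrl.get_state())
E
```

```text
pics
top 55.064311042661394 315.4860688972043 245.50592493290242 [ 2.19490974 -2.1551887   0.11093993] [0.02344716 0.44356641 0.82394657]
side 52.889110939472815 318.7919930455806 239.2935430543194 [ 0.11423481 -2.81730882  1.35574026] [0.45301261 0.04777565 0.84982368]
{'time': 0.1, 'joint_positions': array([-1.09885648,  0.3217494 , -0.07010884,  1.45155262,  0.022581  ,
        1.37080727, -0.05689008]), 'qd': array([ 0.00079606, -0.00296639,  0.00024345, -0.00386453, -0.00038012,
        0.00021245,  0.00059389]), 'joint_torque': array([-4.61149898e-05, -4.92574990e+01, -4.05790592e-01, -3.13394845e+01,
       -6.41699717e-02,  3.95003648e-02,  1.19883548e-04]), 'position': array([0.28708828, 0.58254583, 0.18977097]), 'tool_rot': array([-7.12746986e-01, -3.05933626e+00,  2.66769232e-03]), 'ft_force': array([-0.67575654,  0.00301409,  0.69897733]), 'torque': array([-0.01585941,  0.03505921, -0.02586889]), 'grip_force': 0.0, 'grip_width': 1.0001406888297588}
```

View pics/top0.png

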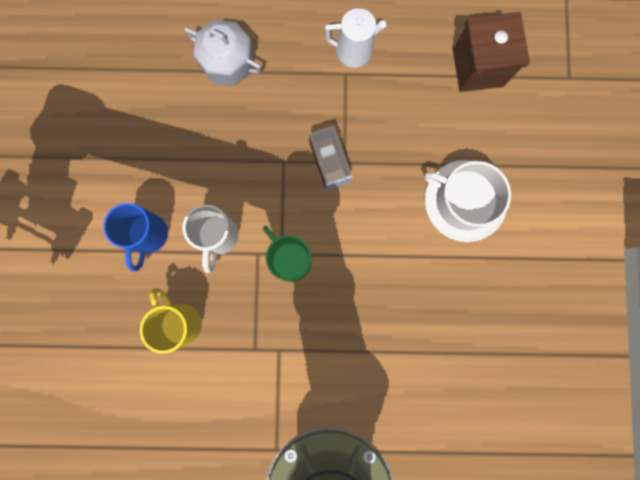

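View pics/side0.png

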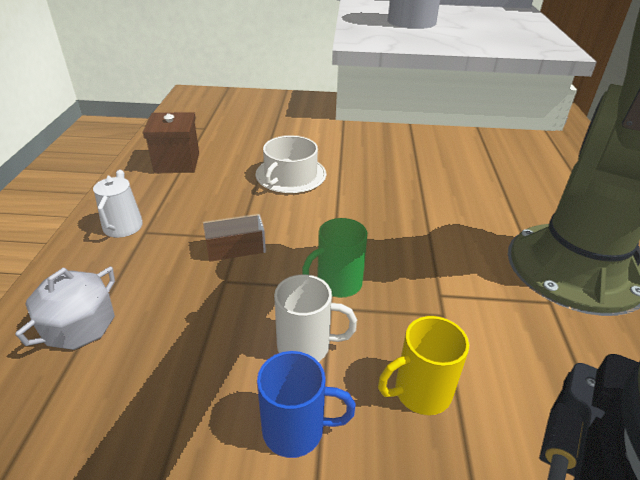

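The top view shows the sugar box at (330,156) with its bright steel end at (338,184), towards the robot. The wide cup on its saucer is at (475,197). The white tall mug is at (210,230), with blue (133,228), green (289,258) and yellow (164,329) decoys. Only the cup at (475,197) is wide and has a saucer. The side view agrees: cup (290,160), box (235,237), white mug (303,310). Next I'll measure and confirm with one crop.

```bash
cat > h.py <<'E'
import numpy as np,cv2,pickle
from scipy.spatial.transform import Rotation as R
def cam(d):
    f=240/np.tan(np.radians(d['fov_y']/2)); return f,R.from_rotvec(d['rvec']).as_matrix(),np.array(d['tvec'])
def cloud(d):
    f,M,t=cam(d);v,u=np.mgrid[:480,:640];z=d['depth']
    P=np.stack([(u-d['cx'])/f*z,(v-d['cy'])/f*z,z],-1)
    return (P-t)@M
def ray(d,u,v,h):
    f,M,t=cam(d);r=M.T@np.array([(u-d['cx'])/f,(v-d['cy'])/f,1]);o=-M.T@t
    return o+r*(h-o[2])/r[2]
E
python3 - <<'E'
from h import *
d=pickle.load(open('pics/top0.pkl','rb'));s=pickle.load(open('pics/side0.pkl','rb'))
P=cloud(d)
for n,(a,b,c,e),lo,hi in[("box",(300,115,365,195),.035,.065),("cup",(415,150,520,245),.055,.085),("mug",(178,200,245,275),.095,.12)]:
    Q=P[b:e,a:c];I=d['image'][b:e,a:c].astype(int)
    m=(Q[...,2]>lo)&(Q[...,2]<hi)&(d['depth'][b:e,a:c]>0)
    if n!="box": m&=(I.min(-1)>100)
    q=Q[m];r=cv2.minAreaRect((q[:,:2]*1000).astype(np.float32));print(n,m.sum(),r,np.median(q[:,2]),cv2.boxPoints(r).round(0).tolist())
print("saucer/table z",P[157,280],P[240,467])
print("steel end",ray(d,338,184,.05)," cup circ", [ray(d,u,v,.07).round(3) for u,v in((442,195),(510,195),(476,163),(476,228))])
c1=cv2.resize(d['image'][110:250,290:530],None,fx=3,fy=3,interpolation=2)[:, :, ::-1]
cv2.imwrite('pics/c1.png',c1)
E
```

```text
box 1545 ((604.7979125976562, 8.641883850097656), (100.90912628173828, 48.37427520751953), 19.661373138427734) 0.05225682399128952 [[549.0, 14.0], [565.0, -31.0], [660.0, 3.0], [644.0, 48.0]]
cup 943 ((534.0899047851562, -245.50027465820312), (115.15216064453125, 125.07678985595703), 16.238887786865234) 0.0679059670797599 [[461.0, -202.0], [496.0, -322.0], [607.0, -289.0], [572.0, -169.0]]
mug 442 ((462.2139892578125, 214.72097778320312), (74.4655532836914, 75.15473937988281), 3.2823846340179443) 0.10457680205483467 [[423.0, 250.0], [427.0, 175.0], [502.0, 179.0], [497.0, 254.0]]
saucer/table z [0.61316065 0.10220485 0.00351471] [ 0.45933489 -0.24994551  0.01337053]
steel end [ 0.55202504 -0.00675516  0.05      ]  cup circ [array([ 0.531, -0.188,  0.07 ]), array([ 0.534, -0.307,  0.07 ]), array([ 0.59 , -0.249,  0.07 ]), array([ 0.474, -0.247,  0.07 ])]
```

View pics/c1.png

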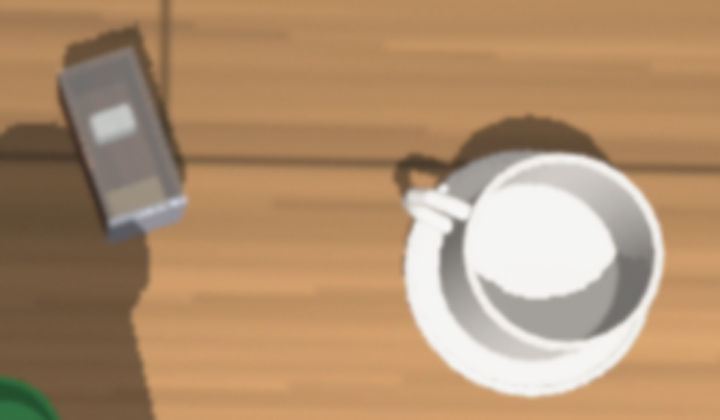

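The crop confirms both targets. It shows the wooden box with the lump visible and the steel end at about (145,215) in the crop, facing the robot. The cup on its saucer is at (563,250). Measured sizes match: 101 × 48 mm box at z 0.052, cup rim 116 mm across at z 0.068.

```bash
cat >> h.py <<'E'
def bp(p,yaw,tilt=0):
    """tool pose (TCP,R) for the box underside-centre at p, yaw deg, tilt deg steel end down; grasp 30 mm up"""
    B=R.from_euler('z',yaw,degrees=True)*R.from_euler('y',-tilt,degrees=True)
    T=B*R.from_euler('x',180,degrees=True)
    return np.array(p)+B.apply([0,0,.011]),T
def rel(p,T,flip=None):
    """row from the present measured pose"""
    from bench import ctrl
    s=ctrl.get_state();C=R.from_rotvec(s['tool_rot'])
    o=[]
    for k in(0,180):
        t=T*R.from_euler('z',k,degrees=True)
        o.append((C.inv()*t).as_rotvec(degrees=True))
    w=min(o,key=np.linalg.norm)
    print('tcp',s['position'].round(4),'F',s['ft_force'].round(1),'g',round(s['grip_width']*87,1),round(float(s['grip_force']),1),'t',s['time'],'q7',s['joint_positions'][6].round(2))
    print('row',(C.inv().apply(np.array(p)-s['position'])*1000).round(1),w.round(1))
E
python3 - <<'E'
from h import *
from bench import ctrl
print(R.from_rotvec(ctrl.get_state()['tool_rot']).as_matrix().round(2))
rel(*bp((.605,.0086,.14),19.66))
E
```

```text
[[-0.9   0.44 -0.  ]
 [ 0.44  0.9  -0.  ]
 [-0.   -0.   -1.  ]]
tcp [0.2871 0.5825 0.1898] F [-0.7  0.   0.7] g 87.0 0.0 t 0.1 q7 -0.06
row [-538.8 -374.3   39.5] [ -0.1  -0.  -45.9]
```

```bash
python3 -m jog '[[[-539,-374,20,0,0,-46,87],[-539,-374,20,0,0,-46,87],[-539,-374,20,0,0,-46,87],[-539,-374,20,0,0,-46,87],[-539,-374,20,0,0,-46,87],[-539,-374,20,0,0,-46,87],[-539,-374,20,0,0,-46,87],[-539,-374,20,0,0,-46,87],[-539,-374,20,0,0,-46,87],[-539,-374,20,0,0,-46,87]]]' 40; python3 -c "
from h import *
rel(*bp((.605,.0086,.10),19.66))"
```

```text
time: 1.1
position: [0.5256, 0.1526, 0.1756]
tool_rot: [0.539, -3.095, -0.0]
ft_force: [-0.2, 0.3, 0.2]
grip_width: 1.001
grip_force: 0.0
tcp [0.5256 0.1526 0.1756] F [-0.2  0.3  0.2] g 87.1 0.0 t 1.1 q7 1.6
row [ -26.  -162.3   64.6] [ 0.  -0.   0.1]
```

```bash
python3 -m jog '[[[-26,-162,55,0,0,0,87],[-26,-162,55,0,0,0,87],[-26,-162,55,0,0,0,87],[-26,-162,55,0,0,0,87],[-26,-162,55,0,0,0,87],[-26,-162,55,0,0,0,87]]]'; python3 - <<'E'
from h import *
from bench import ctrl
rel(*bp((.605,.0086,.002),19.66))
d=ctrl.get_image('side');I=d['image'];cv2.imwrite('pics/s1.png',cv2.resize(I[150:300,150:350],None,fx=3,fy=3)[:,:,::-1])
E
```

```text
time: 1.7
position: [0.6039, 0.0111, 0.1202]
tool_rot: [0.538, -3.094, -0.001]
ft_force: [0.4, 0.5, 0.1]
grip_width: 0.996
grip_force: 0.0
tcp [0.6039 0.0111 0.1202] F [0.4 0.5 0.1] g 86.6 0.0 t 1.7 q7 1.92
row [ -0.3  -2.9 107.2] [ 0.1 -0.1  0.1]
```

View pics/s1.png

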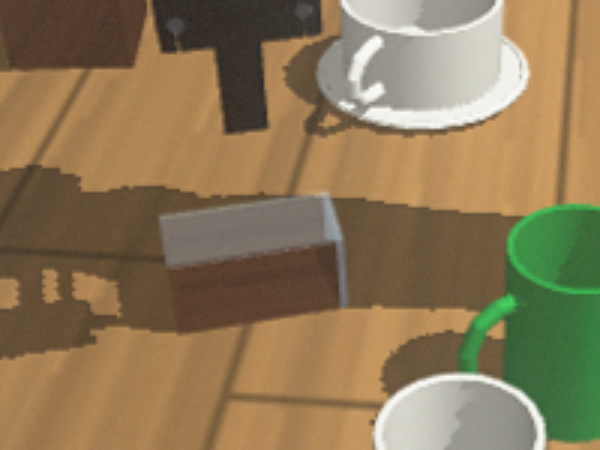

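The fingers (245,130 in the crop) are above and in line with the box (255,265), and nothing is in the way. I'll go down and grip.

```bash
python3 -m jog '[[[0,-2,30,0,0,0,87],[0,-2,60,0,0,0,87],[0,-2,85,0,0,0,87],[0,-2,100,0,0,0,87],[0,-2,107,0,0,0,87],[0,-2,107,0,0,0,87],[0,-2,107,0,0,0,60],[0,-2,107,0,0,0,47],[0,-2,107,0,0,0,40],[0,-2,107,0,0,0,40]]]' 40; python3 -m jog '[[[0,0,0,0,0,0,40],[0,0,0,0,0,0,40],[0,0,0,0,0,0,40],[0,0,0,0,0,0,40]]]'
```

```text
time: 2.75
position: [0.6056, 0.009, 0.0146]
tool_rot: [-0.539, 3.094, -0.0]
ft_force: [0.2, -0.4, -0.1]
grip_width: 0.722
grip_force: 0.0
time: 3.15
position: [0.6053, 0.0089, 0.014]
tool_rot: [-0.539, 3.095, -0.0]
ft_force: [-0.3, -0.8, 1.8]
grip_width: 0.541
grip_force: 40.0
```

```bash
sed -i 's/\[0,0,.011\]/[0,0,.0135]/' h.py; python3 -m jog '[[[0,0,-5,0,0,0,40],[0,0,-15,0,0,0,40],[0,0,-30,0,0,0,40],[0,0,-48,0,0,0,40],[0,0,-68,0,0,0,40],[0,0,-88,0,0,0,40],[0,0,-108,0,0,0,40],[0,0,-123,0,0,0,40],[0,0,-132,0,0,0,40],[0,0,-136,0,0,0,40]]]'; python3 - <<'E'
from h import *
# level pose with slot-side point x=-20 mm over the cup axis, yaw kept
C=np.array([.532,-.2475,0]);Y=R.from_euler('z',19.66,degrees=True)
p=C+Y.apply([.020,0,0])+[0,0,.135];print(p)
rel(*bp(p,19.66))
E
```

```text
time: 4.15
position: [0.6056, 0.009, 0.1512]
tool_rot: [-0.539, 3.093, 0.0]
ft_force: [-0.8, 0.1, -1.9]
grip_width: 0.54
grip_force: 40.0
[ 0.55083411 -0.24077124  0.135     ]
tcp [0.6056 0.009  0.1512] F [-0.8  0.1 -1.9] g 47.0 40.0 t 4.15 q7 1.92
row [ 136.  -216.6    2.5] [-0.   0.1  0.1]
```

```bash
python3 - <<'E'
from h import *
C=np.array([.532,-.2475,0]);Y=R.from_euler('z',-10,degrees=True)
p=C+Y.apply([.020,0,0])+[0,0,.135];print(p)
rel(*bp(p,-10))
E
```

```text
[ 0.55169616 -0.25097296  0.135     ]
tcp [0.6056 0.009  0.1512] F [-0.8  0.1 -1.9] g 47.0 40.0 t 4.15 q7 1.92
row [ 138.7 -226.5    2.5] [ 0.   0.1 29.8]
```

```bash
python3 -m jog '[[[2,-4,0,0,0,0,40],[7,-11,0,0,0,1,40],[14,-23,0,0,0,3,40],[23,-38,0,0,0,5,40],[34,-55,0,0,0,7,40],[45,-73,0,0,0,9,40],[55,-90,0,0,0,11,40],[63,-103,0,0,0,13,40],[68,-111,0,0,0,14,40],[69,-113,0,0,0,15,40]]]'; python3 - <<'E'
from h import *
rel(*bp((.5517,-.251,.135),-10))
E
```

```text
time: 5.15
position: [0.5781, -0.1224, 0.1499]
tool_rot: [-0.125, 3.139, -0.0]
ft_force: [0.2, 0.2, -2.1]
grip_width: 0.545
grip_force: 40.0
tcp [ 0.5781 -0.1224  0.1499] F [ 0.2  0.2 -2.1] g 47.4 40.0 t 5.15 q7 1.89
row [  36.5 -126.1    1.5] [-0.   0.  14.6]
```

```bash
python3 -m jog '[[[1,-3,0,0,0,0,40],[3,-11,0,0,0,1,40],[7,-24,0,0,0,3,40],[12,-42,0,0,0,5,40],[18,-62,0,0,0,7,40],[24,-82,0,0,0,9,40],[29,-100,0,0,0,11,40],[33,-114,0,0,0,13,40],[36,-123,0,0,0,14,40],[37,-126,0,0,0,15,40]]]'; python3 - <<'E'
from h import *
from bench import ctrl
rel(*bp((.5517,-.251,.135),-10))
# tilted: keep box point (-20,0,0) over cup axis, lowest edge at z=.092
C=np.array([.532,-.2475,0]);B=R.from_euler('z',-10,degrees=True)*R.from_euler('y',-28,degrees=True)
p=C-B.apply([-.020,0,0]); p[2]=.092+.050*np.sin(np.radians(28));print(p);rel(*bp(p,-10,28))
d=ctrl.get_image('side');cv2.imwrite('pics/s2.png',cv2.resize(d['image'][60:240,170:410],None,fx=3,fy=3)[:,:,::-1])
E
```

```text
time: 6.15
position: [0.5515, -0.2508, 0.1498]
tool_rot: [-0.285, -3.129, 0.0]
ft_force: [0.4, -0.2, -2.6]
grip_width: 0.541
grip_force: 40.0
tcp [ 0.5515 -0.2508  0.1498] F [ 0.4 -0.2 -2.6] g 47.0 40.0 t 6.15 q7 1.88
row [-0.2 -0.2  1.3] [-0.  -0.  -0.4]
[ 0.54939067 -0.25056644  0.11547358]
tcp [ 0.5515 -0.2508  0.1498] F [ 0.4 -0.2 -2.6] g 47.0 40.0 t 6.15 q7 1.88
row [ 8.5 -0.2 22.4] [ -0.1 -28.   -0.4]
```

View pics/s2.png

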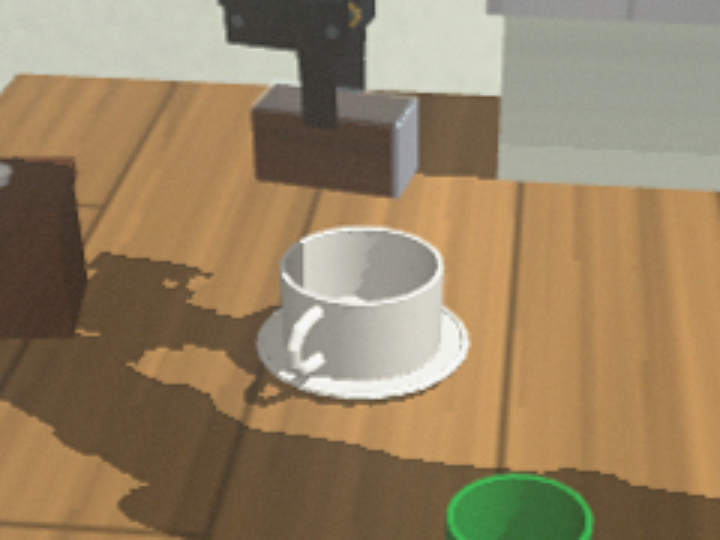

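The box (335,140) is level over the cup (362,265), with the steel end to the right. I'll tilt now.

```bash
python3 -m jog '[[[2,0,5,0,-7,0,40],[4,0,11,0,-14,0,40],[6,0,17,0,-21,0,40],[8,0,22,0,-28,0,40],[8,0,22,0,-28,0,40],[8,0,22,0,-28,0,40],[8,0,22,0,-28,0,40],[8,0,22,0,-28,0,40],[8,0,22,0,-28,0,40],[8,0,22,0,-28,0,40]]]'; python3 - <<'E'
from h import *
from bench import ctrl
for n in('side','top'):
    d=ctrl.get_image(n);pickle.dump(d,open(f'pics/{n}3.pkl','wb'))
    I=d['image'][60:240,170:410] if n=='side' else d['image'][90:270,380:620]
    globals()[n]=I
cv2.imwrite('pics/s3.png',cv2.resize(np.vstack([side,top]),None,fx=1.66,fy=1.66)[:,:,::-1])
E
```

```text
time: 7.2
position: [0.5449, -0.2481, 0.1283]
tool_rot: [0.236, 2.644, -0.06]
ft_force: [0.2, -0.1, -2.3]
grip_width: 0.54
grip_force: 40.0
```

View pics/s3.png

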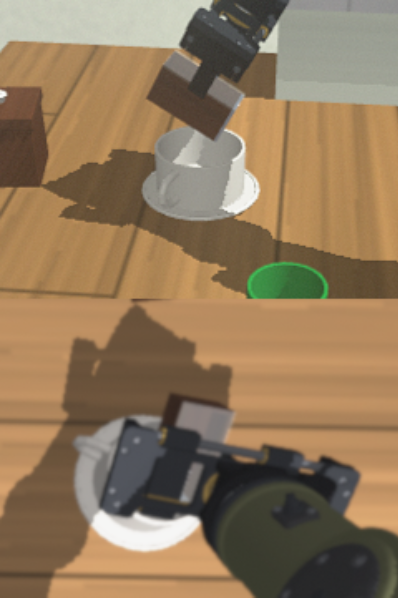

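The box is tilted 28° over the cup (side crop: box at (195,95), cup at (200,165)). I can't tell yet whether the lump has dropped, so I'll shake, rock back level and check from above.

```bash
python3 -m jog '[[[8,0,0,0,0,0,40],[-6,0,0,0,0,0,40],[8,0,0,0,0,0,40],[-6,0,0,0,0,0,40],[0,0,0,0,0,0,40],[-5,0,-4,0,7,0,40],[-9,0,-8,0,14,0,40],[-13,0,-12,0,21,0,40],[-17,0,-16,0,28,0,40],[-17,0,-16,0,28,0,40]]]'; python3 - <<'E'
from h import *
from bench import ctrl
d=ctrl.get_image('top');pickle.dump(d,open('pics/top4.pkl','wb'))
e=ctrl.get_image('side')
cv2.imwrite('pics/s4.png',cv2.resize(np.vstack([e['image'][60:240,170:410],d['image'][90:270,380:620]]),None,fx=1.66,fy=1.66)[:,:,::-1])
E
```

```text
time: 8.3
position: [0.5549, -0.2484, 0.1477]
tool_rot: [-0.274, -3.126, 0.003]
ft_force: [0.1, 0.2, -2.3]
grip_width: 0.54
grip_force: 40.0
```

View pics/s4.png

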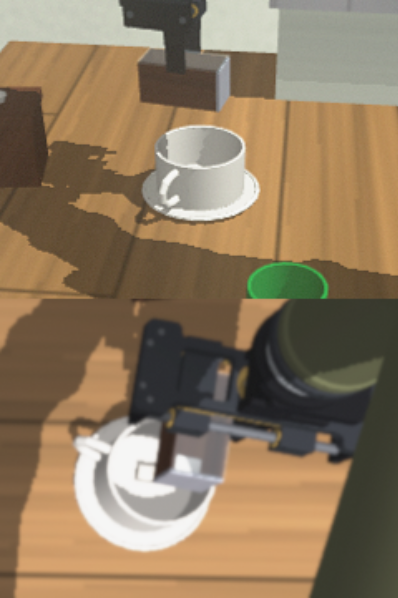

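The top crop shows a small white block inside the cup at (147,470), and the part of the box I can see is empty. I'll carry the box back and check the cup once it is clear.

```bash
python3 - <<'E'
from h import *
rel(*bp((.600,.0,.120),-10))
E
```

```text
tcp [ 0.5512 -0.2494  0.1484] F [-0.3  0.1 -3.4] g 47.4 40.0 t 8.4 q7 1.89
row [ -3.8 254.1  14.6] [-0.1 -0.1 -0.2]
```

```bash
python3 -m jog '[[[0,10,0,0,0,0,40],[-1,35,0,0,0,0,40],[-1,70,0,0,0,0,40],[-2,110,0,0,0,0,40],[-2,150,2,0,0,0,40],[-3,190,5,0,0,0,40],[-4,220,9,0,0,0,40],[-4,242,13,0,0,0,40],[-4,252,15,0,0,0,40],[-4,254,15,0,0,0,40]]]'; python3 - <<'E'
from h import *
from bench import ctrl
rel(*bp((.600,.0,.0015),-10))
d=ctrl.get_image('top');P=cloud(d)
print('cup interior heights (white block ~ +16mm over floor .013)')
I=d['image'][150:250,415:525];q=P[150:250,415:525];m=(np.hypot(q[...,0]-.532,q[...,1]+.2475)<.046)
print(np.histogram(q[m][:,2],[0,.010,.017,.024,.035,.05,.08]))
b=m&(q[...,2]>.024)&(q[...,2]<.035);print('block',b.sum(),q[b].mean(0),np.ptp(q[b],0))
cv2.imwrite('pics/t5.png',cv2.resize(d['image'][110:250,290:530],None,fx=3,fy=3)[:,:,::-1])
E
```

```text
time: 9.4
position: [0.5996, 0.0015, 0.1354]
tool_rot: [0.277, 3.129, 0.002]
ft_force: [0.5, -0.6, -2.1]
grip_width: 0.545
grip_force: 40.0
tcp [0.5996 0.0015 0.1354] F [ 0.5 -0.6 -2.1] g 47.4 40.0 t 9.4 q7 1.43
row [ -0.6  -1.6 120.4] [ 0.1  0.  -0.1]
cup interior heights (white block ~ +16mm over floor .013)
(array([   7, 1346,   35,  131,    0,    0]), array([0.   , 0.01 , 0.017, 0.024, 0.035, 0.05 , 0.08 ]))
block 131 [ 0.5415148  -0.25028475  0.02901167] [0.01818901 0.02705285 0.00792828]
```

View pics/t5.png

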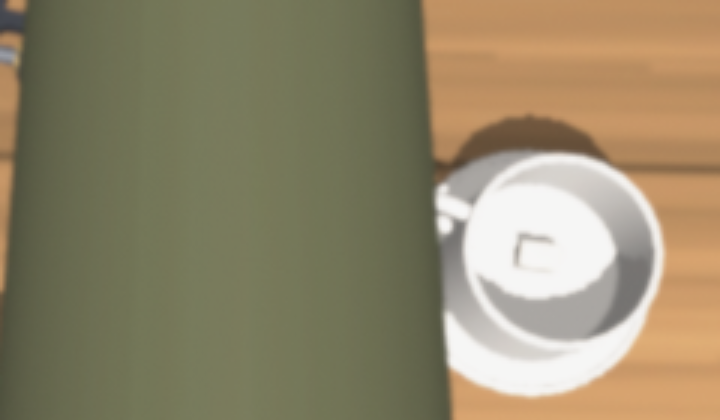

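The lump is in the cup: an 18 × 27 mm block at crop (535,252), with its top at z 0.029, and the cup hasn't moved. Now I'll set the box down.

```bash
python3 -m jog '[[[0,0,15,0,0,0,40],[0,0,40,0,0,0,40],[0,0,65,0,0,0,40],[0,0,88,0,0,0,40],[0,0,103,0,0,0,40],[0,0,111,0,0,0,40],[0,0,116,0,0,0,40],[0,0,119,0,0,0,40],[0,0,121,0,0,0,40],[0,0,121,0,0,0,40]]]'
```

```text
time: 10.45
position: [0.601, 0.0001, 0.0144]
tool_rot: [0.28, 3.128, 0.0]
ft_force: [-0.4, -0.2, -3.6]
grip_width: 0.543
grip_force: 40.0
```

```bash
python3 -m jog '[[[0,0,0.5,0,0,0,40],[0,0,1,0,0,0,40],[0,0,1,0,0,0,40]]]'; python3 -c "
from bench import ctrl
s=ctrl.get_state();print(s['position'],s['ft_force'])"
```

```text
time: 10.75
position: [0.6012, 0.0001, 0.014]
tool_rot: [0.28, 3.128, 0.001]
ft_force: [-1.0, -0.3, 3.6]
grip_width: 0.547
grip_force: 40.0
[6.01176049e-01 1.10578228e-04 1.39666960e-02] [-0.99087267 -0.29978664  3.56251534]
```

Contact: the vertical force has changed sign. I'll release and go up.

```bash
python3 -m jog '[[[0,0,0,0,0,0,60],[0,0,0,0,0,0,87],[0,0,0,0,0,0,87],[0,0,0,0,0,0,87],[0,0,0,0,0,0,87],[0,0,0,0,0,0,87]]]'; python3 -m jog '[[[0,0,-10,0,0,0,87],[0,0,-30,0,0,0,87],[0,0,-60,0,0,0,87],[0,0,-95,0,0,0,87],[0,0,-130,0,0,0,87],[0,0,-150,0,0,0,87],[0,0,-160,0,0,0,87],[0,0,-160,0,0,0,87],[0,0,-160,0,0,0,87]]]'; python3 - <<'E'
from h import *
from bench import ctrl
d=ctrl.get_image('side');cv2.imwrite('pics/s6.png',cv2.resize(d['image'][80:440,120:480],None,fx=1.6,fy=1.6)[:,:,::-1])
E
```

```text
time: 11.35
position: [0.6006, 0.0001, 0.0129]
tool_rot: [-0.28, -3.129, -0.0]
ft_force: [0.2, -0.0, 0.2]
grip_width: 0.962
grip_force: 0.0
time: 12.25
position: [0.5999, 0.0001, 0.172]
tool_rot: [-0.28, -3.128, 0.0]
ft_force: [0.7, 1.0, 0.6]
grip_width: 1.002
grip_force: 0.0
```

View pics/s6.png

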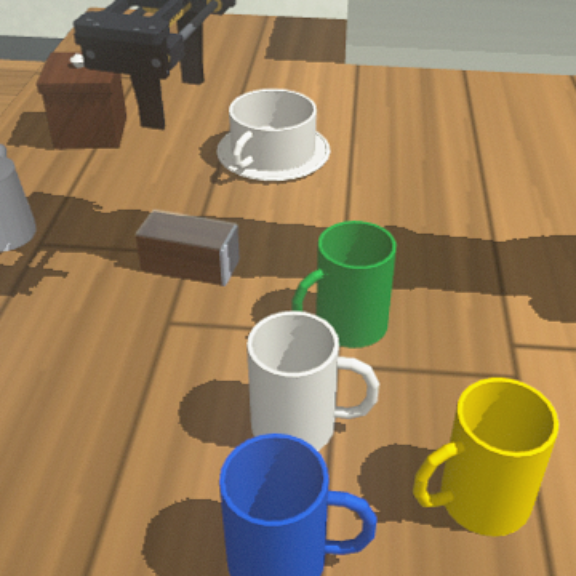

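The box stands upright and empty at (187,247), the gripper is clear above it, and the cup (273,135) and white mug (293,380) are undisturbed.

```bash
python3 -c "
from bench import ctrl
print(ctrl.close_job())"
```

```text
the job is handed in; nothing more can be done
None
```

I shook the sugar lump into the wide cup, stood the box back on the table slot side down and let go of it; the cup and tall mug stayed where they were, and I handed the job in after about 12 s of robot time.

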